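Reset the breathing-effort adjuster and lock it

ROBOT

A 7-joint arm with a two-finger parallel gripper is mounted at the origin on the work surface. World frame = base frame: x ahead of the robot, y to its left, z up, the work surface at z = 0. Lengths are in m, angles in rad, forces in N, time in s.
With the tool pointing down it reaches from about 0.425 to 1.025 m from the base axis. Payload 9.4 kg.
Tool frame: the origin (TCP) lies at the very end of the fingers, on their centre line; the grasp point (between the pads) lies grasp_offset behind it (grasp_offset is the distance from the TCP to the grasp point, in m); z points along the fingers, y is the direction in which the jaws open and shut (so a half turn about z gives the same grasp; the last joint's range is limited). The gripper opens to 85 mm and grips with 20 to 120 N. Pads are 22 mm wide; open, the fingers measure 114 mm over their backs; the gripper's body (76 mm by 85 mm) begins 54 mm behind the grasp point. The pads swing forward as they close: fully open they stand 13 mm farther back than shut.
Start: joints at [-1.332, 0.599, -0.003, 1.599, 0.002, 0.943, -0.08], TCP at [0.225, 0.689, 0.202] pointing down, gripper open.
Joint ranges: [-2.57, 2.57], [-0.35, 1.97], [-1.29, 1.29], [0.11, 2.56], [-1.05, 4.19], [0.11, 1.86], [-2.63, 2.63]. Speed limits (rad/s): [2.22, 2.22, 3.01, 3.01, 3.14, 3.14, 3.14].

INTERFACE

Orientations are given as a unit quaternion [w, x, y, z].
In Python, from cell import read_state, camera, camera_info, job_done, grasp_offset gives the robot as it stands.
- The arm moves only by the shell command python3 -m handwheel 'ROWS' [OPENING] [FORCE]. ROWS is JSON, a list that holds one entry, the list of rows, each a list of 4 numbers: the shift along the tool's x, y, z scaled (see below), then the turn about the tool's z scaled (see below). A call has 1 to 10 rows; each row shifts and turns the commanded pose from where the row before left it, along the tool's axes as they then stand; what a row does not reach is not made up. The controller multiplies each number of a shift by 0.4 m and each number of a turn by 0.08 rad. A row lasts 1/8 s, in which the tool goes at most 62.5 mm and 10.7 degrees, less where a joint would pass 70% of its speed; a pose out of reach is approached as far as the arm can. A call with a number of a shift or a turn outside -1 to 1 is refused whole. A call with a gripper value outside its range is refused whole. OPENING is the finger opening in mm, from 0 to 85.4, set as the call begins (- or left out, the last holds). The fingers move at their own pace and stop on an object; FORCE is the grip in N (left out, the last holds). Time passes only in rows, so rows that do not move let the fingers close. It gives the time, the measured TCP pose, the force and the opening at its end, in the units of the state.
- read_state(): the state, without advancing time (a new reading comes with each control period).
- camera(name): name is "side" or "top" or "wrist"; returns the picture (400x640x3 uint8, red, green, blue); there is no depth.
- camera_info(name): a dict with "mtx" (3x3 intrinsics, pixels), "dist_coeffs" ([k1, k2, p1, p2, k3] as OpenCV has them; the pictures are not rectified), "camera_from_world" (4x4, takes a point from world to camera coordinates). Camera axes: x right, y down, z forward; pixel columns grow to the right and rows downward; lengths in m; the calibration is good to about 2 mm. A picture is of the moment at which its call begins: read the wrist's pose just before it. camera_info takes no time and is no camera call; for the wrist camera it gives the pose at the moment of the call.
- job_done(): hands the job in, once; it reports no verdict.
The state is a dict: "t": time; "q": joint angles; "joint_velocities": joint speeds; "tau": joint torques, N m; "position": TCP position; "eef_rot": TCP orientation; "force": force on the tool from outside, world axes, zero at the start; "moment": the same for the moment, N m; "width": opening from 0.0 (shut) to 1.0 (fully open).
Only numpy, scipy, OpenCV 4.12 (cv2) and the standard library are available. Lean on these libraries where they do the work, as an engineer would, in place of code of your own. Each camera call takes 0.05 s, during which the arm holds its last target.

TASK

The adjuster of the regulator in the jig has crept because its stiff lock ring was never properly tightened. Push the lock ring's red lug round anticlockwise (seen from above) by a good half radian to free the adjuster, then turn the black adjuster knob clockwise until its white pointer lines up with the white index line on the brass body. Finally push the lug clockwise to lock the ring, until it takes a push of about 14 N at the lug, no more, so that the washer below is not crushed; leave the knob on its mark and the loose parts where they lie.

Things in the scene. Friction and masses are not known exactly. Their poses are not given: they have to be found in the camera images.
- regulator: Brass second-stage body, 72 mm across, upright in a dark steel jig 130 x 100 mm, fixed to the bench. Origin: on the bench at the centre line of body, ring and knob; z up (the turning axis of both ring and knob), x towards the white index line. The brass shoulder's top is 61.5 mm above the bench; an inlet stub sticks out along -x to 56 mm from the axis, no higher than 52 mm.
- index (a point): White index line on the brass shoulder's rim, 33 mm from the axis along the regulator's x axis, 62.5 mm above the bench.
- lock_nut: The chrome lock ring on its thread, with all it carries: a ring 48 mm across from 66 to 76 mm above the bench, with one radial arm 12 mm wide (66 to 74 mm high) that ends in the red lug. It rises 2.5 mm for each radian it is loosened. The origin, at the ring's centre, does not turn.
- lock_ring (a joint): Angle of the lock ring (rad): the lug points at this angle minus 90 degrees from the regulator's x axis. Grows as it is loosened (anticlockwise from above; stop at 1.5); starts near 0, all but loose. It always drags stiffly (0.45 N m, 8 N at the lug). Where it meets its washer is hidden and varies, mostly below the start; from there the push rises by about 0.5 N per mm of lug travel.
- lug (a point): Centre of the red lug on the lock ring: an upright round pin of 12 mm diameter, 55 mm from the axis, from 67 to 89 mm above the bench (this point at 78 mm) with free space round it above 74 mm. Its x axis points outward from the ring's axis. Straddle it with half-open fingers or push it sideways.
- washer: Green sprung washer, 51 mm across, hardly seen, against which the lock ring tightens. The ring's load on it is 0 to 4 N at the start and 0 when loosened; it should end between 8 and 19 N, which is a push of about 12 to 16 N on the lug, square to its arm, while it turns tighter. Above 27 N (a push of about 19 N) the washer is crushed.
- adjuster (a joint): Angle of the adjuster knob (rad), anticlockwise positive from above, 0 with the pointer on the index line; starts between 0.6 and 1.2; stops at -0.7 and 1.5. Turns with 0.08 N m once the lock ring is loosened by half a radian; held about four times harder before that, and must not be forced then. It stays where it is left.
- grip (a point): Middle of the adjuster's black bar grip, on the axis, 112 mm above the bench. The bar is 36 mm long along this point's x axis (which points the way of the pointer), 12 mm thick along its y axis, from 92 to 126 mm above the bench; below it a dial 38 mm across (82 to 92 mm), with a white pointer reaching 30 mm from the axis.
- diaphragm_mid (a point): Centre of a loose green rubber diaphragm, a disc 68 mm across and 10 mm high, on the bench. Leave alone.
- purge_face_mid (a point): Centre of a loose chrome purge face, a disc 70 mm across and 18 mm high. Leave alone.
- retaining_ring_mid (a point): Centre of a loose steel retaining ring, 68 mm across and 7 mm high. Leave alone.
- lever_mid (a point): Centre of a loose black plastic lever, 68 x 30 x 9 mm. Leave alone.
- case: Varnished parts case, 200 x 260 x 55 mm (y longest), fixed, its lid standing open on the side towards the robot. Origin: underside centre. Nothing to do with it.
Not all that is in view belongs to the job. What is shaped like the regulator but green, pink or turquoise is not meant.

How it is judged:
On the way, in this order (a step that is already met when the one before it is completed fails the run):
1. the lock ring is loosened (above 0.4 rad), clear of its washer, before the knob is turned (value of joint lock_ring above 0.4 rad and contact force between lock_nut and washer below 0.5 N and value of joint adjuster above 0.5 rad), for 0.2 s.
2. with the ring still loose, the pointer is brought to the index (within 0.1 rad) (value of joint lock_ring above 0.3 rad and value of joint adjuster between -0.1 and 0.1 rad), for 0.3 s.
At the end, for the whole second after the job is handed in: The pointer stands within 0.12 rad of the index, the lock ring loads its washer with 8 to 19 N (set by a last push of about 14 N at the lug), and ring and knob are at rest and released (value of joint adjuster between -0.12 and 0.12 rad and contact force between lock_nut and washer between 8 and 19 N and velocity of joint lock_ring between -0.02 and 0.02 rad/s); the robot touches nothing.
It fails at once if the adjuster is forced round while the lock ring is still down (less than 0.25 rad) (value of joint adjuster between 0.15 and 0.5 rad and value of joint lock_ring below 0.25 rad).
It fails at once if the washer is crushed (the ring's load on it above 27 N) (contact force between lock_nut and washer above 27 N).
It fails at once if a loose part is moved by more than 15 mm (distance of any of diaphragm_mid, purge_face_mid, retaining_ring_mid, lever_mid from where it was at the start of the episode above 0.015 m).
It also fails if it takes over 70 s, if anything falls off the work surface, if the arm or the gripper's body presses on something with over 40 N, if the wrist force passes 120 N, or if a joint passes its speed limit or range.

## Working session

There is one attempt and no reset: what is moved stays moved. The work goes in short steps, Python scripts to look and compute and a shell command to move; the robot and the scene stay as the last step left them, time stands still between calls to the robot, and variables do not carry over. Pictures are saved under pics/ and viewed, and the job is handed in when it is done.

```bash
ls; mkdir -p pics; python3 - <<'E'
from cell import *
import cv2
print(read_state(), grasp_offset)
for n in ["side","top","wrist"]:
    i=camera_info(n); print(n,i)
    cv2.imwrite(f"pics/{n}0.png",camera(n)[:,:,::-1])
E
```

```text
pics
{'t': 0.0, 'q': array([-1.33170245,  0.60014847, -0.00255934,  1.60016909,  0.00182131,
        0.94293131, -0.07977533]), 'joint_velocities': array([-0.00174255, -0.00041686, -0.00039068, -0.00100106,  0.00097696,
       -0.00139652,  0.00061364]), 'tau': array([-1.68366528e-04, -7.76450586e+01,  1.56512808e+00, -2.58019459e+01,
        1.24066739e-02,  8.80440959e-03, -4.17593640e-05]), 'position': array([0.22501064, 0.68861627, 0.20158593]), 'eef_rot': array([-5.11529449e-05,  1.57187750e-01,  9.87568391e-01, -8.25486252e-04]), 'force': array([ 0.30040545, -0.15448266,  0.13648135]), 'moment': array([0.01869973, 0.0062104 , 0.02081761]), 'width': 0.9995331125033372} 0.0187
side {'mtx': array([[384.9400527 ,   0.        , 325.28094541],
       [  0.        , 384.9400527 , 204.90892753],
       [  0.        ,   0.        ,   1.        ]]), 'dist_coeffs': array([-0.09120368,  0.        ,  0.        ,  0.        ,  0.        ]), 'camera_from_world': array([[ 0.96512414, -0.26143228, -0.01373147, -0.39070995],
       [-0.13752842, -0.46168304, -0.87631884,  0.16146733],
       [ 0
[... 461 characters left out ...]
0.98941547, -0.00803678, -0.1448877 ,  0.41214233],
       [ 0.1447859 ,  0.0120643 , -0.98938946,  1.50878096],
       [ 0.        ,  0.        ,  0.        ,  1.        ]])}
wrist {'mtx': array([[291.02010221,   0.        , 317.48027659],
       [  0.        , 291.02010221, 197.77392891],
       [  0.        ,   0.        ,   1.        ]]), 'dist_coeffs': array([-0.03145594,  0.        ,  0.        ,  0.        ,  0.        ]), 'camera_from_world': array([[ 0.31071566,  0.95050217, -0.00118241, -0.72428368],
       [ 0.90334065, -0.29491129,  0.31145305, -0.03880522],
       [ 0.2956881 , -0.09784146, -0.95026081,  0.38076024],
       [ 0.        ,  0.        ,  0.        ,  1.        ]])}
```

View pics/side0.png

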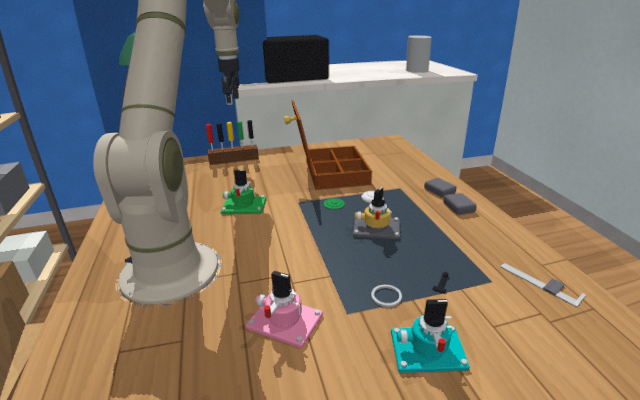

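View pics/top0.png

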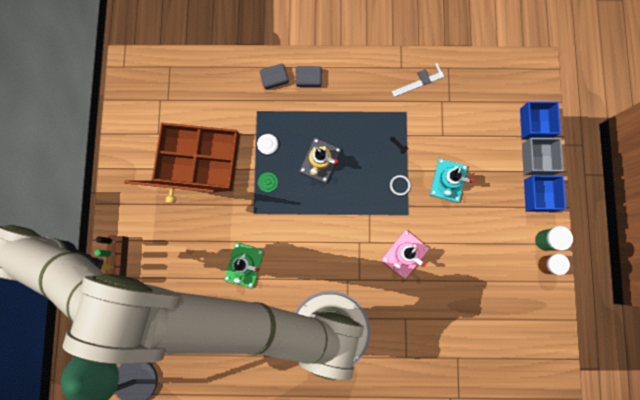

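View pics/wrist0.png

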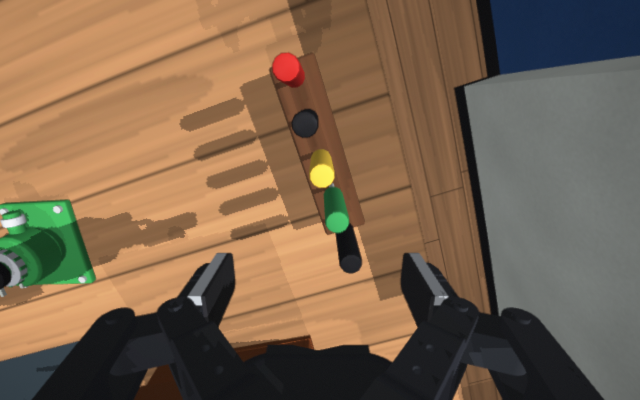

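The regulator with the brass body shows at top (320,158) and side (377,215). I'll zoom both views.

```bash
cat > h.py <<'E'
import numpy as np, cv2
from cell import *
from scipy.spatial.transform import Rotation as R
def ray(n,uv,info=None):
    i=info or camera_info(n)
    p=cv2.undistortPoints(np.array([[uv]],float),i["mtx"],i["dist_coeffs"])[0,0]
    T=i["camera_from_world"]; Rm=T[:3,:3]
    return -Rm.T@T[:3,3], Rm.T@np.array([p[0],p[1],1.])
def onz(n,uv,z,info=None):
    o,d=ray(n,uv,info); return o+d*(z-o[2])/d[2]
def proj(n,P,info=None):
    i=info or camera_info(n); T=i["camera_from_world"]
    r,_=cv2.Rodrigues(T[:3,:3])
    return cv2.projectPoints(np.array(P,float).reshape(-1,3),r,T[:3,3],i["mtx"],i["dist_coeffs"])[0][:,0]
def tool():
    s=read_state(); q=s["eef_rot"]; M=R.from_quat([q[1],q[2],q[3],q[0]]).as_matrix()
    return s["position"],M,s
E
python3 - <<'E'
import cv2
a=cv2.imread("pics/top0.png")[120:200,270:370]; b=cv2.imread("pics/side0.png")[180:250,330:430]
cv2.imwrite("pics/z.png",cv2.resize(a,None,fx=7,fy=7,interpolation=cv2.INTER_CUBIC))
cv2.imwrite("pics/zs.png",cv2.resize(b,None,fx=7,fy=7,interpolation=cv2.INTER_CUBIC))
from h import *
print(onz("top",(320,158),0.1),onz("top",(338,160),.078),onz("top",(320,158),0.07))
for p in [(267,144),(267,182),(400,185),(399,144)]: print(p,onz("top",p,.01))
E
```

```text
[0.54793625 0.03610471 0.1       ] [ 0.54715525 -0.02190012  0.078     ] [0.5553481  0.03643227 0.07      ]
(267, 144) [0.61782154 0.21802811 0.01      ]
(267, 182) [0.48616401 0.21458989 0.01      ]
(400, 185) [ 0.47935298 -0.23185995  0.01      ]
(399, 144) [ 0.62087772 -0.23070335  0.01      ]
```

View pics/z.png

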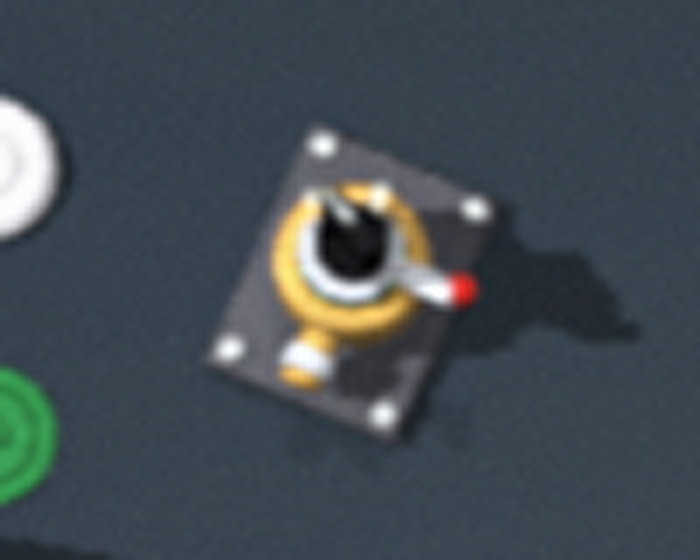

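View pics/zs.png

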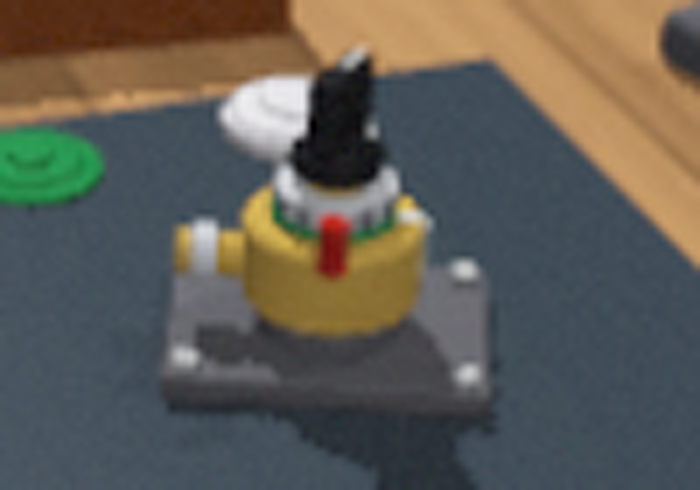

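```bash
python3 - <<'E'
from h import *
p,M,s=tool(); T=camera_info("wrist")["camera_from_world"]
C=-T[:3,:3].T@T[:3,3]; print("cam in tool",M.T@(C-p),"fwd",M.T@T[2,:3],"x",M.T@T[0,:3])
print("tool x yaw",np.degrees(np.arctan2(M[1,0],M[0,0])),p)
# case lid top, two-view
for uv in [(295,103),(287,120)]: print(onz("side",uv,.2),onz("side",uv,.25))
for uv in [(127,182),(226,191),(170,198)]: print(onz("top",uv,.2))
# desired: TCP delta in tool axes
tgt=np.array([.44,.03,.30]); print(M.T@(tgt-p)/.4)
E
```

```text
cam in tool [ 8.16193505e-02 -4.11435661e-05 -1.71367500e-01] fwd [-3.11314953e-01  1.53792089e-04  9.50306780e-01] x [-2.17527686e-04  9.99999949e-01 -2.33094941e-04]
tool x yaw 161.90976989829824 [0.22508189 0.68877206 0.20180659]
[0.47836404 0.73941946 0.2       ] [0.44129676 0.53856072 0.25      ]
[0.40320156 0.50491193 0.2       ] [0.3757786  0.33414355 0.25      ]
[0.44654622 0.60677867 0.2       ]
[0.42170595 0.31091625 0.2       ]
[0.39953205 0.47564435 0.2       ]
[-1.02216409 -1.39897752 -0.24365907]
```

```bash
python3 -m handwheel '[[[0,0,-0.14,0],[0,0,-0.14,0],[-0.02,-0.04,-0.13,0],[-0.09,-0.12,0,0],[-0.09,-0.12,0,0],[-0.09,-0.12,0,0],[-0.09,-0.12,0,0],[-0.09,-0.12,0,0],[-0.09,-0.12,0,0],[-0.09,-0.12,0,0]]]' 45 30
python3 -m handwheel '[[[-0.09,-0.12,0,0],[-0.09,-0.12,0,0],[-0.09,-0.12,0,1],[0,0,0,1],[0,0,0,1],[0,0,0,1],[0,0,0,1],[0,0,0,1],[0,0,0,1],[0,0,0,1]]]'
python3 -m handwheel '[[[0,0,0,1],[0,0,0,1],[0,0,0,1],[0,0,0,1],[0,0,0,1],[0,0,0,1],[0,0,0,1],[0,0,0,1],[0,0,0,1],[0,0,0,0.5]]]'
python3 - <<'E'
from h import *
p,M,s=tool(); print(p,s["q"],np.degrees(np.arctan2(M[1,0],M[0,0])))
print(M.T@(np.array([.556,.036,.22])-p)/.4)
E
```

```text
t: 1.4
position: [0.3633, 0.2717, 0.3665]
eef_rot: [0.0, 0.157, 0.988, 0.0]
force: [1.1, 0.5, 0.3]
width: 0.526
t: 2.65
position: [0.4207, 0.1033, 0.3664]
eef_rot: [-0.0, 0.461, 0.887, -0.0]
force: [0.7, 0.7, -0.4]
width: 0.526
t: 3.9
position: [0.4207, 0.1033, 0.3664]
eef_rot: [-0.0, 0.757, 0.653, -0.0]
force: [-0.2, 0.8, -0.3]
width: 0.527
[0.42070774 0.10331924 0.3663872 ] [-0.72142409  0.04951341  0.37303316  2.01532166 -0.02046396  1.08052075
 -0.48597714] 81.58828712793293
[-0.1169662   0.35930302  0.36589211]
```

```bash
python3 -m handwheel '[[[-0.024,0.072,0.073,0],[-0.024,0.072,0.073,0],[-0.023,0.072,0.073,0],[-0.023,0.072,0.073,0],[-0.023,0.072,0.073,0],[0,0,0,0],[0,0,0,0]]]'
python3 - <<'E'
from h import *
p,M,s=tool(); print(p,s["q"],s["force"])
np.save("wi.npy",camera_info("wrist"),allow_pickle=True)
im=camera("wrist")[:,:,::-1]; cv2.imwrite("pics/w1.png",im); t=camera("top")[:,:,::-1]
cv2.imwrite("pics/w1z.png",cv2.resize(im[80:330,180:460],None,fx=2.8,fy=2.4))
E
```

```text
t: 4.78
position: [0.5562, 0.0363, 0.2206]
eef_rot: [-0.0, 0.757, 0.654, -0.0]
force: [0.2, 1.0, 0.4]
width: 0.528
[0.55615608 0.03632767 0.22060071] [-0.46064807  0.3976789   0.40721376  1.98483086 -0.21528495  0.8011023
 -0.07632071] [0.15252826 0.97268838 0.39244172]
```

View pics/w1.png

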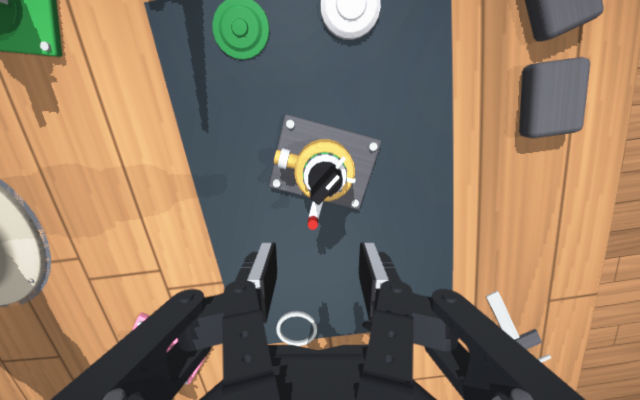

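```bash
python3 - <<'E'
from h import *
im=cv2.imread("pics/w1.png"); cv2.imwrite("pics/w1z.png",cv2.resize(im[105:240,255:395],None,fx=5,fy=4.4,interpolation=cv2.INTER_CUBIC))
I=np.load("wi.npy",allow_pickle=True).item()
print(proj("wrist",[[.556,.036,.2206]],I))
hsv=cv2.cvtColor(im,cv2.COLOR_BGR2HSV)
m=(((hsv[...,0]<6)|(hsv[...,0]>174))&(hsv[...,1]>190)&(hsv[...,2]>120)).astype(np.uint8)
n,l,st,c=cv2.connectedComponentsWithStats(m)
for k in range(1,n):
  if st[k,4]>15: print("red",st[k],c[k])
m=((hsv[...,0]>16)&(hsv[...,0]<30)&(hsv[...,1]>130)&(hsv[...,2]>100)).astype(np.uint8); m[:,:260]=0;m[:,390:]=0;m[:110]=0;m[240:]=0
n,l,st,c=cv2.connectedComponentsWithStats(m)
for k in range(1,n):
  if st[k,4]>15: print("brass",st[k],c[k])
# jig screws: white
E
```

```text
[[319.64136199 233.80823081]]
red [309 218   8  10  73] [312.45205479 222.32876712]
brass [287 140  68  57 444] [312.27477477 161.78153153]
brass [301 157   9   9  30] [303.86666667 160.6       ]
brass [324 183  27  18 116] [338.43965517 193.04310345]
```

View pics/w1z.png

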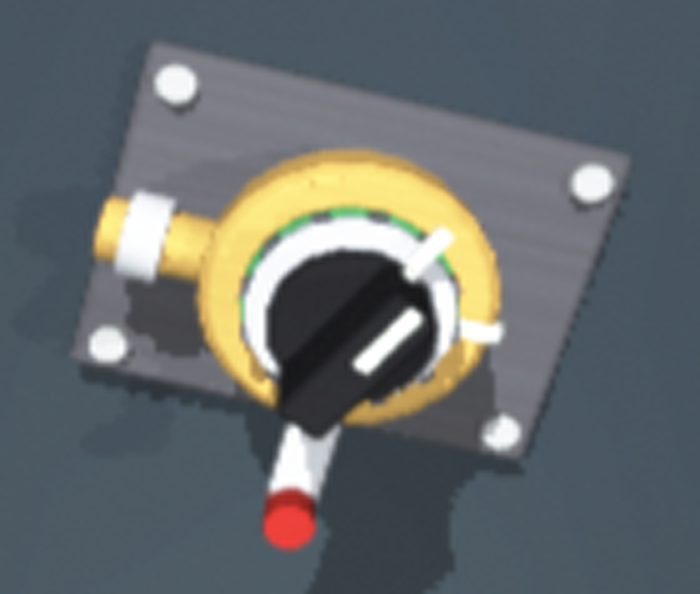

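```bash
python3 - <<'E'
from h import *
I=np.load("wi.npy",allow_pickle=True).item()
z=lambda x,y:(255+(x+.5)/5-.5,105+(y+.5)/4.4-.5)
W=lambda a,h:onz("wrist",z(*a),h,I)[:2]
ix=W((482,333),.0625); lg=W((291,523),.089); 
sc=[W(a,.022) for a in [(176,85),(592,184),(501,432),(108,345)]]
print("index",ix,"lug",lg); print("screws",np.mean(sc,0),[np.linalg.norm(sc[i]-sc[i-1]) for i in range(4)],np.degrees(np.arctan2(*(sc[1]-sc[0])[::-1])),np.degrees(np.arctan2(*(sc[2]-sc[3])[::-1])))
for l,r in [((199,285),(500,290))]: print("brass",(W(l,.0615)+W(r,.0615))/2,np.linalg.norm(W(l,.0615)-W(r,.0615)))
print("ringtop",W((350,215),.076),"ring lr",(W((241,305),.076)+W((460,305),.076))/2)
print("dial lr",(W((266,320),.092)+W((438,320),.092))/2, W((352,248),.092))
print("ptr",W((429,254),.09))
ax=np.array(sc).mean(0)
for nm,q in [("ix",ix),("lug",lg),("ptr",W((429,254),.09)),("barw",W((389,341),.126))]:
  d=q-ax; print(nm,np.linalg.norm(d),np.degrees(np.arctan2(d[1],d[0])))
d=W((418,318),.126)-W((360,365),.126);print("bardir",np.degrees(np.arctan2(d[1],d[0])))
T=I["camera_from_world"];print(-T[:3,:3].T@T[:3,3])
# top view: lug
print(onz("top",(270+463/7,120+290/7),.089))
E
```

```text
index [0.59214837 0.02467234] lug [ 0.54192452 -0.01180949]
screws [0.56257431 0.03876112] [np.float64(0.0784262120976827), np.float64(0.10820949745348411), np.float64(0.07823267180457531), np.float64(0.10819171829831177)] -23.161179846966128 -23.058677089056534
brass [0.56320122 0.04114029] 0.06982976586236471
ringtop [0.56596754 0.06256778] ring lr [0.56293467 0.0399215 ]
dial lr [0.56293333 0.04006352] [0.56534022 0.05745195]
ptr [0.5811445  0.05329297]
ix 0.03275848387101007 -25.47264284955248
lug 0.05462417137987311 -112.21195046879687
ptr 0.023580217867783866 38.04447709523863
barw 0.008293581860701197 31.411620599454483
bardir 35.7419502182728
[0.56675334 0.11621144 0.39195496]
[ 0.539746   -0.01564974  0.089     ]
```

The wrist view shows the lug top at about (313,224), the pointer at (341,162) and the index at (351,180). From these the axis is at (0.5626, 0.039), yaw −23°, the knob is at about +1.0 rad and the ring at about 0. Next I move over the lug.

```bash
python3 -m handwheel '[[[0,0,0,1],[0,0,0,1],[0,0,0,1],[0,0,0,0.2],[0,0,0,0]]]' 36 20
python3 - <<'E'
from h import *
p,M,s=tool(); print(p,np.degrees(np.arctan2(M[1,0],M[0,0])))
print(M.T@(np.array([.5416,-.0118,.115])-p)/.4)
E
```

```text
t: 5.5
position: [0.5566, 0.0367, 0.2211]
eef_rot: [0.0, 0.833, 0.553, 0.0]
force: [0.2, 0.3, -0.3]
width: 0.422
[0.55658928 0.03669908 0.22108818] 67.13698925019409
[-0.12648963  0.0124203   0.26512874]
```

```bash
python3 -m handwheel '[[[-0.063,0.006,0,0],[-0.063,0.006,0.02,0],[0,0,0.12,0],[0,0,0.12,0],[0,0,0,0],[0,0,0,0]]]' 36 20
python3 - <<'E'
from h import *
p,M,s=tool(); print(p,s["force"])
print(M.T@(np.array([.5416,-.0118,.077])-p)/.4)
I=camera_info("wrist"); im=camera("wrist")[:,:,::-1]; cv2.imwrite("pics/w2.png",im)
print(proj("wrist",[[.5416,-.0118,.089]],I))
E
```

```text
t: 6.25
position: [0.5421, -0.0123, 0.1178]
eef_rot: [0.0, 0.834, 0.552, 0.0]
force: [0.7, -0.0, -0.3]
width: 0.423
[ 0.54212297 -0.01225675  0.11779813] [ 0.70377907 -0.0360138  -0.32792302]
[ 0.00049893 -0.0017526   0.10199382]
[[318.68229413 215.87046621]]
```

View pics/w2.png

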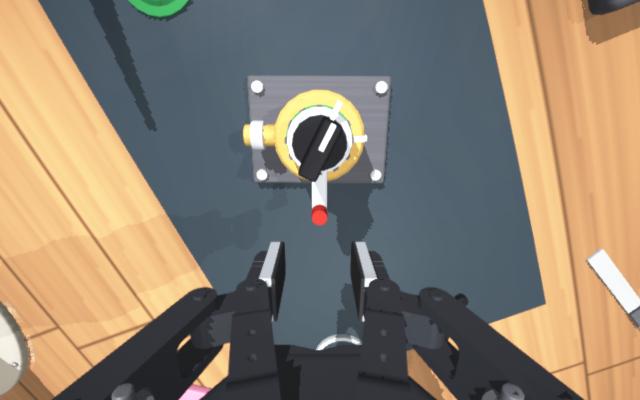

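The lug is at (320,215), 1 px from the prediction, and centred between the fingers. Descending and narrowing.

```bash
python3 -m handwheel '[[[0,0,0.05,0],[0,0,0.052,0],[0,0,0,0]]]' 36 20
python3 -m handwheel '[[[0,0,0,0],[0,0,0,0],[0,0,0,0]]]' 20 20
python3 - <<'E'
from h import *
p,M,s=tool(); print(p,s["force"],M.T@s["force"])
im=camera("wrist")[:,:,::-1]; cv2.imwrite("pics/w3.png",im)
E
```

```text
t: 6.68
position: [0.5417, -0.0118, 0.0764]
eef_rot: [0.0, 0.834, 0.552, 0.0]
force: [0.0, -0.2, -0.9]
width: 0.423
t: 7.05
position: [0.5418, -0.0119, 0.0764]
eef_rot: [0.0, 0.834, 0.552, 0.001]
force: [-0.3, -0.4, 0.0]
width: 0.234
[ 0.54179897 -0.01190447  0.07637727] [-0.29744587 -0.439001    0.04701796] [-0.52023576 -0.10253601 -0.04741033]
```

View pics/w3.png

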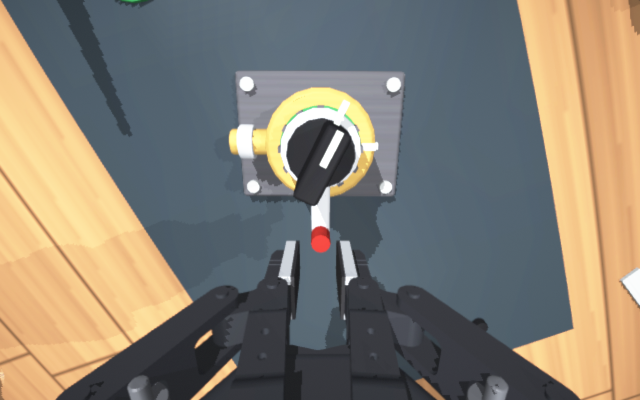

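```bash
python3 - <<'E'
from h import *
p,M,s=tool()
for d in [(0,0,0),(11e-3,-10e-3,0),(-11e-3,-10e-3,0),(11e-3,-10e-3,-.02),(-11e-3,-10e-3,-.02),(11e-3,-10e-3,-.037),]: print(d,proj("wrist",[p+M@np.array(d)]))
print(proj("wrist",[[.5416,-.0118,.089]]))
E
```

```text
(0, 0, 0) [[319.87147893 232.76123923]]
(0.011, -0.01, 0) [[304.13741437 216.93160758]]
(-0.011, -0.01, 0) [[304.63360461 247.98060247]]
(0.011, -0.01, -0.02) [[302.54718154 230.12908787]]
(-0.011, -0.01, -0.02) [[303.16799548 264.02619335]]
(0.011, -0.01, -0.037) [[300.88057889 243.97335335]]
[[319.79258742 241.6348556 ]]
```

```bash
python3 - <<'E'
from h import *
im=camera("side")[:,:,::-1]; cv2.imwrite("pics/s3.png",cv2.resize(im[130:250,310:450],None,fx=5,fy=5,interpolation=cv2.INTER_CUBIC))
p,M,s=tool()
f=lambda q:(proj("side",[q])[0]-[310,130])*5
print("tcp",f(p),"lug top",f([.5416,-.0118,.089]))
a=cv2.imread("pics/w3.png"); cv2.imwrite("pics/w3z.png",cv2.resize(a[190:310,250:390],None,fx=5,fy=5,interpolation=cv2.INTER_CUBIC))
E
```

```text
tcp [330.04656011 423.46231621] lug top [331.17667479 402.02214089]
```

View pics/s3.png

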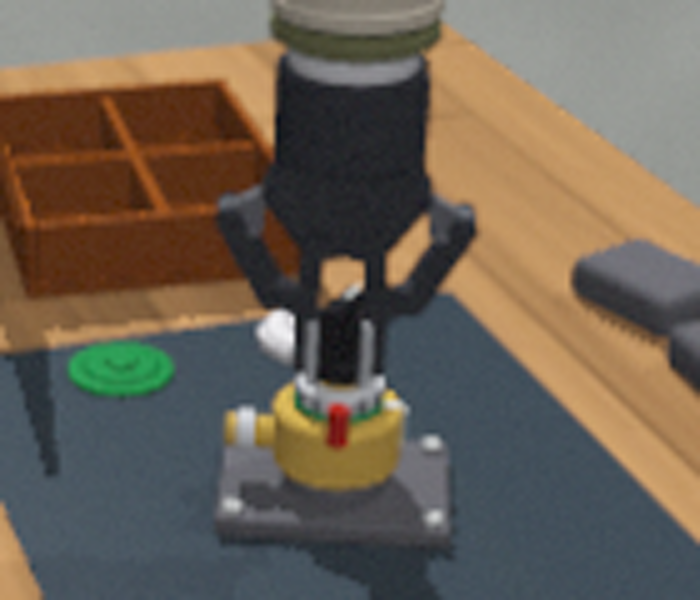

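View pics/w3z.png

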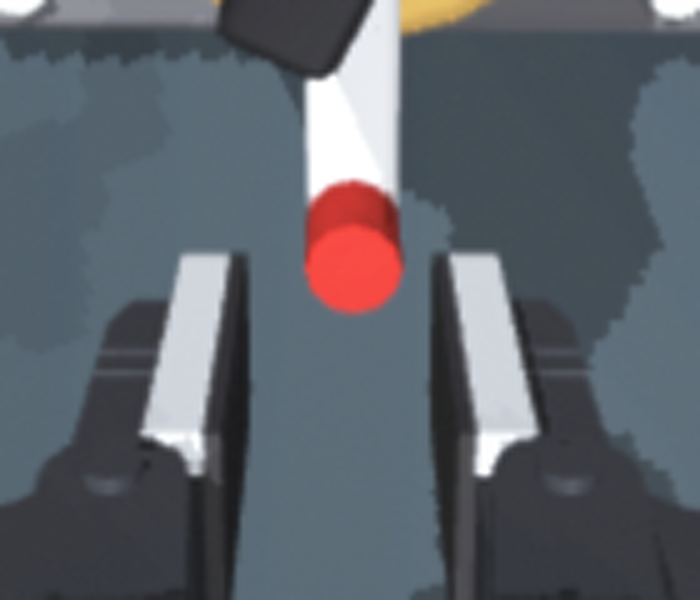

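```bash
python3 - <<'E'
from h import *
p,M,s=tool()
for h in [0,.01,.02,.03]:
  print(h,[ (np.round((proj("side",[p+M@np.array((x,y,-h))])[0]-[310,130])*5)).tolist() for x in(-.011,.011) for y in (-.01,.01)],[np.round(proj("wrist",[p+M@np.array((x,.01,-h))])[0],1).tolist() for x in (-.011,.011)])
E
```

```text
0 [[310.0, 433.0], [349.0, 435.0], [312.0, 412.0], [349.0, 414.0]] [[335.0, 247.9], [335.7, 216.9]]
0.01 [[311.0, 416.0], [350.0, 419.0], [313.0, 396.0], [350.0, 398.0]] [[335.9, 255.6], [336.6, 223.1]]
0.02 [[312.0, 400.0], [351.0, 402.0], [313.0, 379.0], [351.0, 381.0]] [[336.9, 264.0], [337.7, 230.1]]
0.03 [[313.0, 383.0], [352.0, 385.0], [314.0, 363.0], [352.0, 365.0]] [[338.0, 273.4], [338.9, 237.9]]
```

Both views disagree with the TCP reading: the fingertips end about 20–30 mm above the reported TCP, at the level of the lug's top. I'll descend a safe 20 mm and look again.

```bash
python3 -m handwheel '[[[0,0,0.025,0],[0,0,0.025,0],[0,0,0,0]]]' 20 20
python3 - <<'E'
from h import *
p,M,s=tool(); print(p,s["force"],s["t"])
im=camera("side")[:,:,::-1]; a=cv2.resize(im[170:250,330:420],None,fx=6,fy=6,interpolation=cv2.INTER_CUBIC)
b=camera("wrist")[:,:,::-1]; b=cv2.resize(b[190:310,250:390],None,fx=4,fy=4,interpolation=cv2.INTER_CUBIC)
a=cv2.copyMakeBorder(a,0,0,0,0,0); cv2.imwrite("pics/s4.png",a); cv2.imwrite("pics/w4.png",b)
E
```

```text
t: 7.52
position: [0.5407, -0.0121, 0.0545]
eef_rot: [-0.001, 0.834, 0.552, -0.001]
force: [0.3, -0.2, 0.6]
width: 0.233
[ 0.54068246 -0.01209264  0.05451041] [ 0.31646575 -0.22824474  0.62068852] 7.525
```

View pics/s4.png

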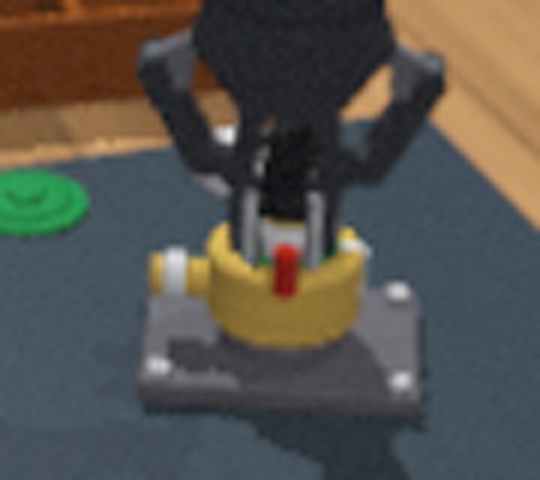

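View pics/w4.png

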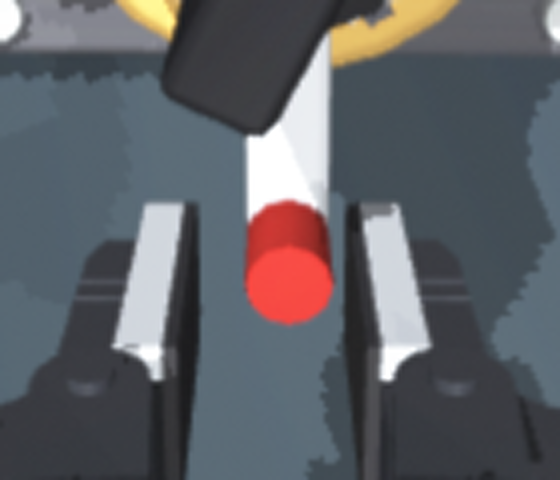

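The tips are now about level with the lug top (side view: tips at zoom y≈262, lug 247–295). The whole gripper sits about 30 mm higher than the TCP reading, so I'll trust the pictures. I'll go 12 mm lower and watch the force.

```bash
python3 -m handwheel '[[[0,0,0.01,0],[0,0,0.01,0],[0,0,0.008,0],[0,0,0,0]]]' 20 20
python3 - <<'E'
from h import *
p,M,s=tool(); print(p,s["force"],s["t"])
im=camera("side")[:,:,::-1]; a=cv2.resize(im[170:250,330:420],None,fx=6,fy=6,interpolation=cv2.INTER_CUBIC)
cv2.imwrite("pics/s5.png",a)
b=camera("wrist")[:,:,::-1]; b=cv2.resize(b[190:310,250:390],None,fx=4,fy=4,interpolation=cv2.INTER_CUBIC)
cv2.imwrite("pics/w5.png",b)
E
```

```text
t: 8.12
position: [0.5413, -0.012, 0.0443]
eef_rot: [-0.0, 0.834, 0.552, -0.0]
force: [0.6, -0.2, 0.6]
width: 0.238
[ 0.54128688 -0.01201122  0.044262  ] [ 0.57859432 -0.16557882  0.61870805] 8.125
```

View pics/s5.png

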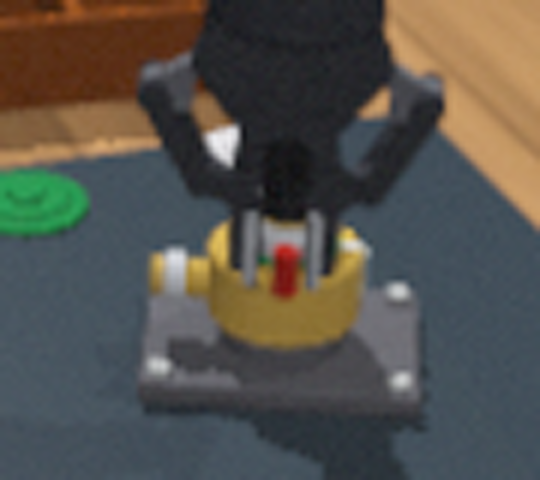

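View pics/w5.png

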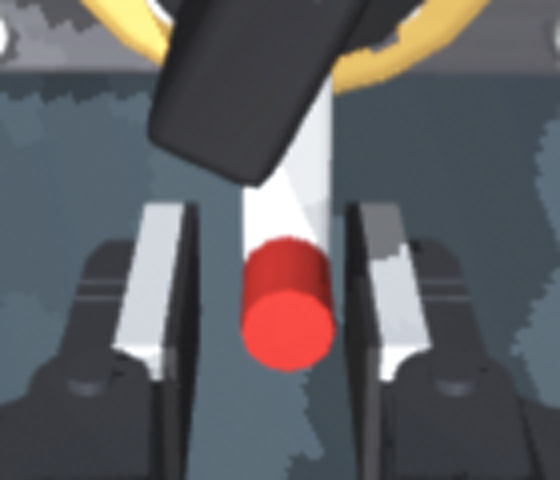

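```bash
python3 -m handwheel '[[[0,0.006,0,0],[0,0.006,0,-0.5],[0,0.011,0,-1],[0,0.011,0,-1],[0,0.011,0,-1]]]' 20 20
python3 - <<'E'
from h import *
p,M,s=tool(); print(p,M.T@s["force"],s["t"])
b=camera("wrist")[:,:,::-1]; b=cv2.resize(b[70:310,180:460],None,fx=2.5,fy=2.5,interpolation=cv2.INTER_CUBIC)
cv2.imwrite("pics/w6.png",b)
E
```

```text
t: 8.85
position: [0.5557, -0.016, 0.0441]
eef_rot: [-0.003, 0.747, 0.665, -0.001]
force: [-7.9, 5.8, 4.4]
width: 0.236
[ 0.55570024 -0.01603729  0.04411397] [ 4.8827835  -8.50741183 -4.3814126 ] 8.85
```

View pics/w6.png

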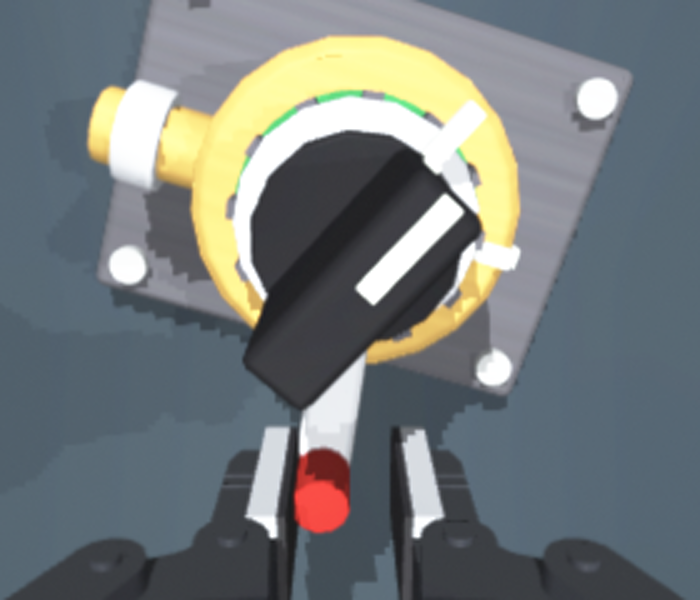

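```bash
python3 -m handwheel '[[[0,0.011,0,-0.9],[0,0.011,0,-0.9],[0,0.011,0,-1],[0,0.011,0,-1],[0,0.011,0,-1],[0,0.008,0,-0.7],[0,0,0,0]]]' 20 20
python3 - <<'E'
from h import *
p,M,s=tool(); print(p,M.T@s["force"],s["t"],np.degrees(np.arctan2(M[1,0],M[0,0])))
I=camera_info("wrist");b=camera("wrist")[:,:,::-1]; cv2.imwrite("pics/w7f.png",b)
np.save("wi7.npy",I,allow_pickle=True)
hsv=cv2.cvtColor(b,cv2.COLOR_BGR2HSV)
m=(((hsv[...,0]<6)|(hsv[...,0]>174))&(hsv[...,1]>150)&(hsv[...,2]>200)).astype(np.uint8)
n,l,st,c=cv2.connectedComponentsWithStats(m)
for k in range(1,n):
  if st[k,4]>50:
    q=onz("wrist",c[k],.0905,I)-[.5626,.039,0]; a=np.degrees(np.arctan2(q[1],q[0])); print(c[k],st[k],q,np.hypot(*q[:2]),a,"ring",np.radians(a+23.1+90))
b=cv2.resize(b[70:310,180:460],None,fx=2.5,fy=2.5,interpolation=cv2.INTER_CUBIC)
cv2.imwrite("pics/w7.png",b)
E
```

```text
t: 9.78
position: [0.5803, -0.0158, 0.0441]
eef_rot: [-0.003, 0.585, 0.811, -0.001]
force: [-6.7, 1.4, 3.9]
width: 0.235
[ 0.58033888 -0.01578428  0.04407955] [ 3.4359832  -5.9829008  -3.90778686] 9.775 108.426731034215
[308.33490566 268.66745283] [298 249  22  33 424] [ 0.01159113 -0.05344555  0.0905    ] 0.054688031386303716 -77.76335155474698 ring 0.6167408619894005
```

View pics/w7.png

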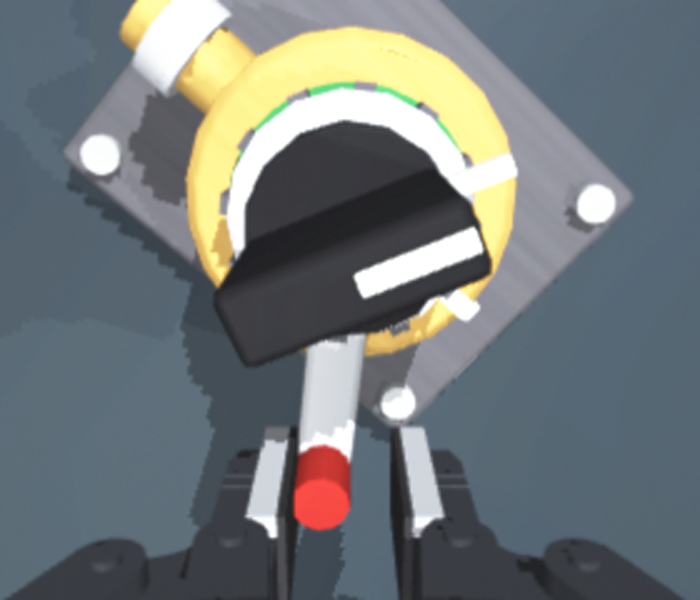

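```bash
python3 -m handwheel '[[[0,0.011,0,-1],[0,0.004,0,-0.3],[0,-0.01,0,0],[0,0,-0.07,0],[0,0,-0.1,0],[0,0,-0.08,0],[0,0,0,0],[0,0,0,0]]]' 20 20
python3 - <<'E'
from h import *
p,M,s=tool(); print(p,M.T@s["force"],s["t"],np.degrees(np.arctan2(M[1,0],M[0,0])),s["q"])
I=camera_info("wrist");b=camera("wrist")[:,:,::-1]; cv2.imwrite("pics/w8.png",b)
np.save("wi8.npy",I,allow_pickle=True)
hsv=cv2.cvtColor(b,cv2.COLOR_BGR2HSV)
m=(((hsv[...,0]<6)|(hsv[...,0]>174))&(hsv[...,1]>150)&(hsv[...,2]>200)).astype(np.uint8)
n,l,st,c=cv2.connectedComponentsWithStats(m)
for k in range(1,n):
  if st[k,4]>30:
    q=onz("wrist",c[k],.0908,I)-[.5626,.039,0]; a=np.degrees(np.arctan2(q[1],q[0])); print(c[k],q,np.hypot(*q[:2]),a,"ring",np.radians(a+23.1+90))
print(M.T@(np.array([.5626,.039,.13])-p)/.4, proj("wrist",[[.5626,.039,.126]],I))
E
```

```text
t: 10.82
position: [0.5854, -0.0159, 0.1443]
eef_rot: [0.0, 0.543, 0.84, 0.0]
force: [-0.5, -0.1, -0.4]
width: 0.232
[ 0.58540429 -0.01585106  0.14429216] [ 0.12555515 -0.44568317  0.36496828] 10.825 114.25741085857548 [-0.15911126  0.50735012  0.12868483  1.9860096  -0.10251383  0.65398589
  0.45833009]
[313.02083333 201.95833333] [ 0.01683087 -0.05332439  0.0908    ] 0.05591752148296352 -72.48265081328469 ring 0.7089064767404232
[0.14844977 0.00435106 0.0357017 ] [[321.95966369 138.14904829]]
```

View pics/w8.png

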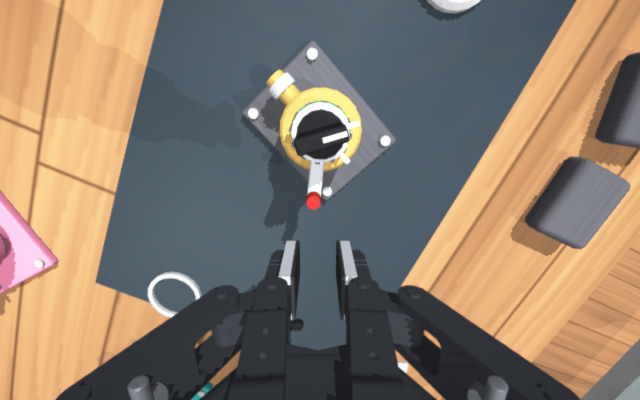

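```bash
python3 -m handwheel '[[[0.074,0.002,0,0],[0.074,0.002,0,1],[0,0,0,1],[0,0,0,1],[0,0,0,1],[0,0,0,1],[0,0,0,1],[0,0,0,1],[0,0,0,1],[0,0,0,1]]]' 40 20
python3 -m handwheel '[[[0,0,0,1],[0,0,0,1],[0,0,0,1],[0,0,0,1],[0,0,0,1],[0,0,0,1],[0,0,0,1],[0,0,0,1],[0,0,0,0],[0,0,0,0]]]' 40 20
python3 - <<'E'
from h import *
p,M,s=tool(); print(p,M.T@s["force"],s["t"],np.degrees(np.arctan2(M[1,0],M[0,0])),s["q"])
I=camera_info("wrist");b=camera("wrist")[:,:,::-1]; cv2.imwrite("pics/w9.png",b)
np.save("wi9.npy",I,allow_pickle=True)
print(M.T@(np.array([.5626,.039,.13])-p)/.4, proj("wrist",[[.5626,.039,.126]],I))
E
```

```text
t: 12.12
position: [0.5621, 0.0388, 0.1433]
eef_rot: [-0.0, 0.805, 0.594, -0.001]
force: [-0.0, -0.9, 0.4]
width: 0.467
t: 13.38
position: [0.5623, 0.0389, 0.1439]
eef_rot: [0.0, 0.95, 0.313, -0.001]
force: [0.5, 0.8, -0.7]
width: 0.466
[0.56232154 0.03885103 0.14391423] [ 0.91335166 -0.36453441  0.73946038] 13.375 36.423796960678324 [-0.53530709  0.53514161  0.53680187  2.05079598 -0.43409266  0.66735781
 -0.64779706]
[0.0008199  0.00011788 0.03478468] [[319.35247252 220.41255977]]
```

View pics/w9.png

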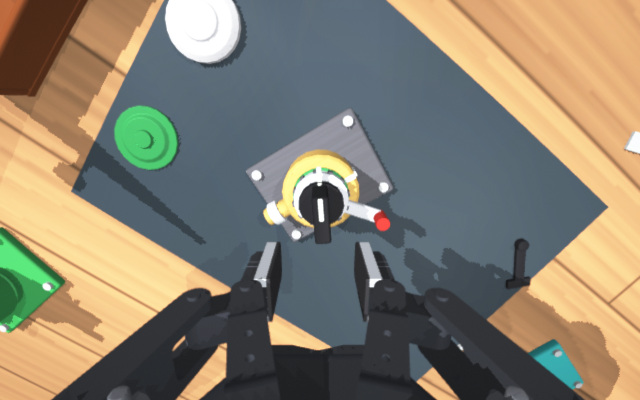

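```bash
python3 -m handwheel '[[[0,0,0.09,0],[0,0,0.05,0],[0,0,0.045,0],[0,0,0,0]]]' 40 30
python3 - <<'E'
from h import *
p,M,s=tool(); print(p,M.T@s["force"],s["t"])
im=camera("side")[:,:,::-1]; a=cv2.resize(im[150:250,320:430],None,fx=6,fy=6,interpolation=cv2.INTER_CUBIC)
cv2.imwrite("pics/s10.png",a)
E
```

```text
t: 13.92
position: [0.562, 0.0387, 0.0695]
eef_rot: [-0.0, 0.95, 0.312, -0.001]
force: [0.2, -0.5, 0.8]
width: 0.47
[0.56198399 0.03869184 0.06948307] [-0.11380977  0.50055317 -0.80317739] 13.925
```

View pics/s10.png

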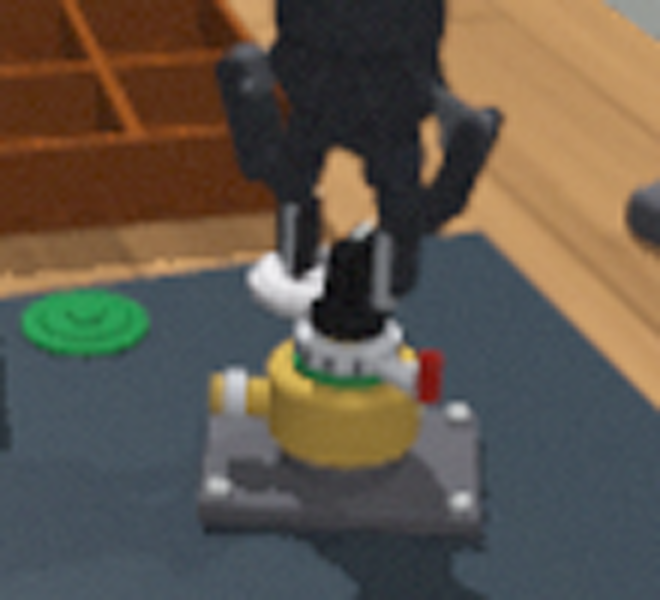

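The tips straddle the bar well. Gripping.

```bash
python3 -m handwheel '[[[0,0,0,0],[0,0,0,0],[0,0,0,0],[0,0,0,0],[0,0,0,0]]]' 0 35
python3 -m handwheel '[[[0,0,0,1],[0,0,0,1],[0,0,0,1]]]'
python3 - <<'E'
from h import *
p,M,s=tool(); print(p,M.T@s["force"],s["moment"],s["t"],s["width"],np.degrees(np.arctan2(M[1,0],M[0,0])))
cv2.imwrite("pics/w11.png",camera("wrist")[70:310,180:460,::-1].repeat(2,0).repeat(2,1))
E
```

```text
t: 14.6
position: [0.5645, 0.0372, 0.0716]
eef_rot: [0.002, 0.95, 0.311, 0.002]
force: [3.8, -6.7, -1.2]
width: 0.129
t: 14.98
position: [0.5645, 0.0371, 0.0716]
eef_rot: [0.001, 0.981, 0.194, 0.002]
force: [3.0, -6.4, -1.0]
width: 0.131
[0.56451564 0.03713367 0.07161589] [0.3682083  7.02470257 1.00646756] [-1.20487445 -0.67521275  0.01562701] 14.975 0.1306740724517757 22.353806380815
```

View pics/w11.png

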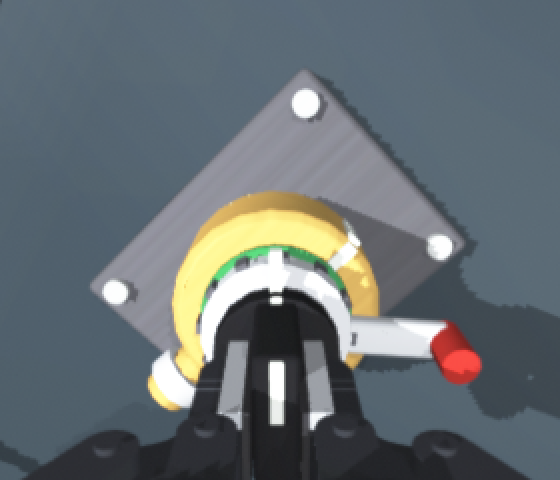

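```bash
python3 -m handwheel '[[[0,0.004,0,1],[0,0.002,0,1],[0,0,0,1],[0,0,0,1],[0,0,0,1],[0,0,0,1],[0,0,0,1],[0,0,0,1],[0,0,0,1],[0,0,0,0.8]]]'
python3 -m handwheel '[[[0,0,0,0],[0,0,0,0]]]'
python3 - <<'E'
from h import *
p,M,s=tool(); print(p,M.T@s["force"],s["t"],s["width"],np.degrees(np.arctan2(M[1,0],M[0,0])))
cv2.imwrite("pics/w12.png",camera("wrist")[70:310,180:460,::-1].repeat(2,0).repeat(2,1))
E
```

```text
t: 16.27
position: [0.5645, 0.0369, 0.0716]
eef_rot: [-0.0, 0.981, -0.195, 0.001]
force: [0.2, 0.3, 2.4]
width: 0.133
t: 16.52
position: [0.5646, 0.0368, 0.0716]
eef_rot: [-0.0, 0.981, -0.194, 0.001]
force: [0.3, 0.1, 6.2]
width: 0.135
[0.564558   0.03682143 0.07155925] [ 0.22625848 -0.16278247 -6.1723853 ] 16.525 0.13491933802790035 -22.315759040884632
```

View pics/w12.png

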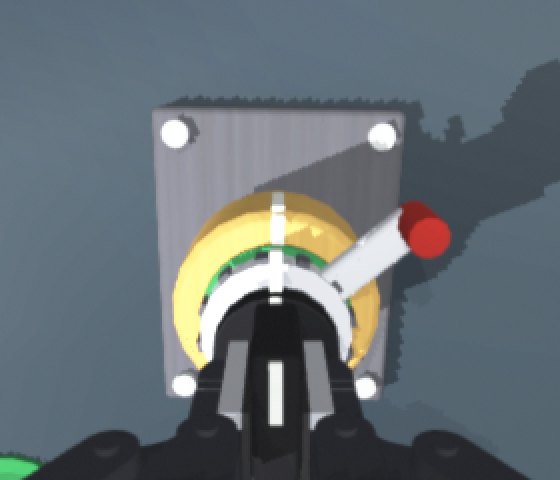

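```bash
python3 -m handwheel '[[[0,0,0,0.2],[0,0,0,0],[0,0,0,0]]]'
python3 -m handwheel '[[[0,0,0,0],[0,0,0,0],[0,0,0,0],[0,0,-0.07,0],[0,0,-0.1,0],[0,0,-0.05,0],[0,0,0,0]]]' 40 20
python3 - <<'E'
from h import *
p,M,s=tool(); print(p,M.T@s["force"],s["t"],s["width"],np.degrees(np.arctan2(M[1,0],M[0,0])),s["q"])
b=camera("wrist")[:,:,::-1]; cv2.imwrite("pics/w13.png",cv2.resize(b[70:310,180:460],None,fx=2.5,fy=2.5,interpolation=cv2.INTER_CUBIC))
I=camera_info("wrist")
hsv=cv2.cvtColor(b,cv2.COLOR_BGR2HSV)
m=(((hsv[...,0]<6)|(hsv[...,0]>174))&(hsv[...,1]>150)&(hsv[...,2]>200)).astype(np.uint8)
n,l,st,c=cv2.connectedComponentsWithStats(m)
for k in range(1,n):
  if st[k,4]>30: print(c[k],onz("wrist",c[k],.0908,I))
E
```

```text
t: 16.95
position: [0.5646, 0.0369, 0.0716]
eef_rot: [-0.001, 0.98, -0.201, 0.001]
force: [0.9, 1.0, 6.2]
width: 0.132
t: 17.82
position: [0.5641, 0.037, 0.1594]
eef_rot: [-0.001, 0.98, -0.201, 0.001]
force: [0.7, -0.1, 0.1]
width: 0.468
[0.56408031 0.03696097 0.15938252] [ 0.6441353  -0.15008352 -0.14091924] 17.825 0.4684419869476505 -23.23867200325247 [-0.73453915  0.61320424  0.88262137  2.04732539 -0.67415295  0.79403969
 -1.41873672]
[367.01986755 157.43708609] [ 0.5795403  -0.01447509  0.0908    ]
```

View pics/w13.png

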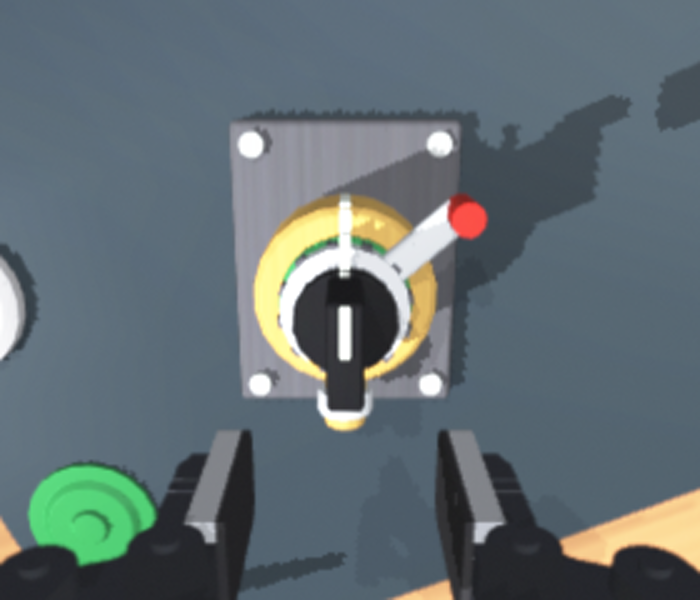

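The pointer is on the index (both at zoom x≈345) and the knob is released. Now I swing round to straddle the lug again.

```bash
R1='x'; python3 -m handwheel '[[[0,0,0,-1],[0,0,0,-1],[0,0,0,-1],[0,0,0,-1],[0,0,0,-1],[0,0,0,-1],[0,0,0,-1],[0,0,0,-1],[0,0,0,-1],[0,0,0,-1]]]' 36 20
python3 -m handwheel '[[[0,0,0,-1],[0,0,0,-1],[0,0,0,-1],[0,0,0,-1],[0,0,0,-1],[0,0,0,-1],[0,0,0,-1],[0,0,0,-1],[0,0,0,-1],[0,0,0,-1]]]'
python3 -m handwheel '[[[0,0,0,-1],[0,0,0,-1],[0,0,0,-1],[0,0,0,-1],[0,0,0,-1],[0,0,0,-1],[0,0,0,-1],[0,0,0,-1],[0,0,0,-0.4],[0,0,0,0]]]'
python3 - <<'E'
from h import *
p,M,s=tool(); print(p,M.T@s["force"],s["t"],s["width"],np.degrees(np.arctan2(M[1,0],M[0,0])),s["q"])
print(M.T@(np.array([.5795,-.0145,.12])-p)/.4)
E
```

```text
t: 19.12
position: [0.5626, 0.0369, 0.1571]
eef_rot: [-0.0, 0.98, 0.197, -0.001]
force: [1.1, 0.2, 0.4]
width: 0.422
t: 20.38
position: [0.5626, 0.037, 0.1571]
eef_rot: [-0.001, 0.826, 0.563, -0.001]
force: [-0.6, -0.2, 0.7]
width: 0.42
t: 21.62
position: [0.5631, 0.0367, 0.1578]
eef_rot: [-0.001, 0.596, 0.803, -0.0]
force: [-0.5, 0.1, -0.5]
width: 0.416
[0.56308573 0.03666234 0.15783278] [ 0.26040302 -0.39504577  0.5139685 ] 21.625 0.4155869131022171 106.84807001547577 [-0.30809147  0.4709299   0.20235179  2.02372872 -0.14957441  0.66170132
  0.28522789]
[-0.13436126  0.00229392  0.09450592]
```

```bash
python3 -m handwheel '[[[-0.067,0.001,0,0],[-0.067,0.001,0,0],[0,0,0.09,0],[0,0,0.08,0],[0,0,0,0],[0,0,0,0]]]' 36 20
python3 - <<'E'
from h import *
p,M,s=tool(); print(p,s["t"],M.T@s["force"])
print(M.T@(np.array([.5795,-.0145,.046])-p)/.4)
b=camera("wrist")[:,:,::-1]; cv2.imwrite("pics/w14.png",b[70:310,180:460].repeat(2,0).repeat(2,1))
E
```

```text
t: 22.38
position: [0.5802, -0.0144, 0.0912]
eef_rot: [0.0, 0.596, 0.803, 0.0]
force: [-0.6, -0.3, 0.3]
width: 0.421
[ 0.58020193 -0.01438763  0.09118936] 22.375 [-0.1330796  -0.66589063 -0.30263375]
[ 0.00026091 -0.00181002  0.11297257]
```

View pics/w14.png

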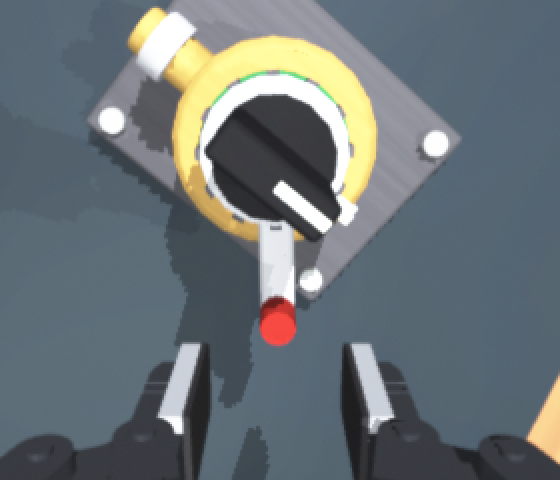

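```bash
python3 -m handwheel '[[[0,0,0.06,0],[0,0,0.053,0],[0,0,0,0],[0,0,0,0]]]' 36 20
python3 -m handwheel '[[[0,0,0,0],[0,0,0,0],[0,0,0,0]]]' 20 20
python3 - <<'E'
from h import *
p,M,s=tool(); print(p,M.T@s["force"],s["t"],s["width"])
E
python3 -m handwheel '[[[0,-0.009,0,0],[0,-0.011,0,1],[0,-0.011,0,1],[0,-0.011,0,1],[0,-0.011,0,1]]]'
python3 - <<'E'
from h import *
p,M,s=tool(); print(p,M.T@s["force"],s["t"],s["width"],np.degrees(np.arctan2(M[1,0],M[0,0])))
b=camera("wrist")[:,:,::-1]; cv2.imwrite("pics/w15.png",b[70:310,180:460].repeat(2,0).repeat(2,1))
E
```

```text
t: 22.92
position: [0.5806, -0.0144, 0.0466]
eef_rot: [0.001, 0.596, 0.803, 0.001]
force: [-0.2, 0.5, -0.2]
width: 0.419
t: 23.3
position: [0.58, -0.0144, 0.0456]
eef_rot: [0.0, 0.596, 0.803, 0.0]
force: [1.0, -0.4, -1.0]
width: 0.237
[ 0.58000551 -0.01435227  0.04564417] [-0.68151756  0.88208414  1.03789443] 23.3 0.23700350022125827
t: 23.92
position: [0.5621, -0.0172, 0.0457]
eef_rot: [0.002, 0.716, 0.698, 0.002]
force: [7.9, 3.5, -2.8]
width: 0.231
[ 0.56210681 -0.01717008  0.04569299] [3.73395033 7.82046738 2.84018697] 23.925 0.2306154333383085 88.5040008480426
```

View pics/w15.png

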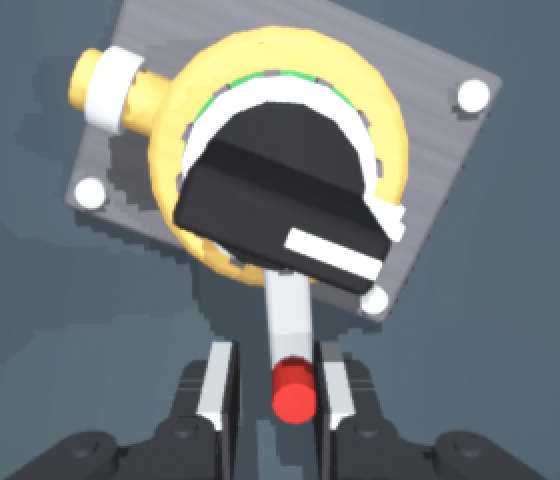

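```bash
cat > f.py <<'E'
from h import *
p,M,s=tool(); I=camera_info("wrist"); b=camera("wrist")[:,:,::-1]
hsv=cv2.cvtColor(b,cv2.COLOR_BGR2HSV)
m=(((hsv[...,0]<6)|(hsv[...,0]>174))&(hsv[...,1]>150)&(hsv[...,2]>200)).astype(np.uint8)
n,l,st,c=cv2.connectedComponentsWithStats(m); k=1+np.argmax(st[1:,4])
q=(onz("wrist",c[k],.0893,I)-[.5632,.0382,0])[:2]; r=np.hypot(*q); a=np.arctan2(q[1],q[0])
tan=np.array([-np.sin(a),np.cos(a)])
F=s["force"]; print("t",s["t"],"ring",round(a+np.radians(113.1),3),"r",round(r,4),"tool",np.round(M.T@F,2),"push(ccw reaction)",round(F[:2]@tan,2),"moment-based",round((q[0]*F[1]-q[1]*F[0])/.055,2),"yaw",round(np.degrees(np.arctan2(M[1,0],M[0,0])),1),"w",round(s["width"],3))
E
python3 f.py
python3 -m handwheel '[[[0,-0.011,0,1],[0,-0.011,0,1],[0,-0.011,0,1]]]'; python3 f.py
```

```text
t 23.975 ring 0.428 r 0.0547 tool [3.86 6.84 3.19] push(ccw reaction) 7.06 moment-based 7.02 yaw 88.3 w 0.234
t: 24.4
position: [0.5494, -0.0165, 0.0458]
eef_rot: [0.002, 0.795, 0.607, 0.002]
force: [7.9, 2.7, -3.2]
width: 0.234
t 24.4 ring 0.208 r 0.0539 tool [4.68 6.88 3.28] push(ccw reaction) 7.22 moment-based 7.07 yaw 74.7 w 0.234
```

```bash
sed -i 's|^F=s\["force"\];|F=s["force"]; tq=q+.006*tan; mm=(tq[0]*F[1]-tq[1]*F[0])/.055; print("EFF",round(mm,2),end=" ");|' f.py
python3 -m handwheel '[[[0.003,-0.009,0,0.8],[0.003,-0.009,0,0.8]]]'; python3 f.py
python3 -m handwheel '[[[0.003,-0.006,0,0.5],[0.003,-0.006,0,0.5]]]'; python3 f.py
```

```text
t: 24.7
position: [0.5432, -0.0141, 0.0459]
eef_rot: [0.003, 0.832, 0.554, 0.002]
force: [6.8, -5.4, -3.6]
width: 0.237
EFF 7.63 t 24.7 ring 0.09 r 0.0539 tool [-2.38  8.32  3.67] push(ccw reaction) 8.13 moment-based 7.96 yaw 67.3 w 0.237
t: 25.0
position: [0.5392, -0.0119, 0.0459]
eef_rot: [0.003, 0.854, 0.52, 0.002]
force: [6.8, -9.9, -2.9]
width: 0.236
EFF 9.15 t 25.0 ring 0.008 r 0.0539 tool [-5.7  10.55  3.01] push(ccw reaction) 10.06 moment-based 9.86 yaw 62.7 w 0.236
```

```bash
python3 -m handwheel '[[[-0.003,-0.005,0,0.45],[-0.003,-0.005,0,0.45]]]'; python3 f.py
python3 -m handwheel '[[[-0.001,-0.004,0,0.35],[-0.001,-0.004,0,0.35]]]'; python3 f.py
```

```text
t: 25.3
position: [0.5358, -0.0101, 0.0459]
eef_rot: [0.003, 0.872, 0.49, 0.003]
force: [10.5, -1.1, -5.3]
width: 0.234
EFF 10.12 t 25.3 ring -0.06 r 0.054 tool [4.54 9.51 5.36] push(ccw reaction) 9.9 moment-based 9.71 yaw 58.7 w 0.234
t: 25.6
position: [0.5336, -0.0087, 0.046]
eef_rot: [0.003, 0.885, 0.466, 0.003]
force: [12.2, -1.5, -6.3]
width: 0.236
EFF 11.69 t 25.6 ring -0.106 r 0.0541 tool [ 5.62 10.85  6.38] push(ccw reaction) 11.38 moment-based 11.19 yaw 55.5 w 0.236
```

```bash
python3 -m handwheel '[[[0.001,-0.003,0.001,0.3],[0,-0.003,0.001,0.3]]]'; python3 f.py
python3 -m handwheel '[[[0.001,-0.003,0,0.3],[0,-0.002,0,0.2]]]'; python3 f.py
```

```text
t: 25.9
position: [0.5324, -0.0076, 0.0454]
eef_rot: [0.004, 0.896, 0.444, 0.004]
force: [12.0, -3.9, -2.4]
width: 0.235
EFF 12.28 t 25.9 ring -0.136 r 0.0535 tool [ 4.2  11.88  2.57] push(ccw reaction) 12.3 moment-based 11.96 yaw 52.7 w 0.235
t: 26.2
position: [0.5312, -0.0065, 0.0455]
eef_rot: [0.004, 0.905, 0.426, 0.004]
force: [12.7, -5.1, -3.9]
width: 0.233
EFF 13.51 t 26.2 ring -0.161 r 0.0539 tool [ 4.16 13.04  4.01] push(ccw reaction) 13.51 moment-based 13.24 yaw 50.4 w 0.233
```

```bash
python3 -m handwheel '[[[0,-0.001,0,0.1],[0,-0.001,0,0.1]]]'; python3 f.py
```

```text
t: 26.5
position: [0.5308, -0.0062, 0.0455]
eef_rot: [0.004, 0.908, 0.419, 0.004]
force: [13.4, -6.0, -4.1]
width: 0.235
EFF 14.51 t 26.5 ring -0.173 r 0.0541 tool [ 4.13 14.03  4.23] push(ccw reaction) 14.49 moment-based 14.26 yaw 49.5 w 0.235
```

The push is at about 14 N. Backing off and rising to check.

```bash
python3 -m handwheel '[[[0,0.005,0,0],[0,0.006,0,0],[0,0,0,0]]]'; python3 f.py
python3 -m handwheel '[[[0,0,-0.08,0],[0,0,-0.12,0],[0,0,-0.12,0],[0,0,-0.1,0],[0.05,0,0,0],[0.05,0,0,0],[0.03,0,0,0],[0,0,0,0]]]'; python3 f.py
python3 - <<'E'
from h import *
I=camera_info("wrist"); np.save("wi16.npy",I,allow_pickle=True); b=camera("wrist")[:,:,::-1]; cv2.imwrite("pics/w16.png",b)
cv2.imwrite("pics/w16z.png",cv2.resize(b[100:260,240:400],None,fx=3.7,fy=3.7,interpolation=cv2.INTER_CUBIC))
t=camera("top")[:,:,::-1]; cv2.imwrite("pics/t16.png",t)
E
```

```text
t: 26.92
position: [0.5305, -0.0074, 0.045]
eef_rot: [0.001, 0.908, 0.419, 0.002]
force: [6.1, -1.4, 0.6]
width: 0.236
EFF 5.91 t 26.925 ring -0.167 r 0.0534 tool [ 2.87  5.53 -0.59] push(ccw reaction) 5.86 moment-based 5.69 yaw 49.6 w 0.236
t: 27.98
position: [0.5619, 0.0336, 0.2111]
eef_rot: [-0.0, 0.907, 0.42, -0.001]
force: [0.3, 0.2, 0.5]
width: 0.233
EFF 0.21 t 27.975 ring -0.171 r 0.055 tool [ 0.4   0.11 -0.53] push(ccw reaction) 0.16 moment-based 0.16 yaw 49.7 w 0.233
```

View pics/w16z.png

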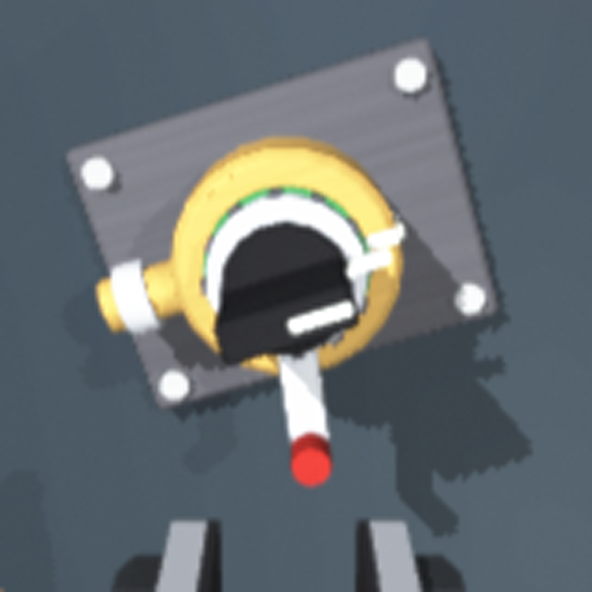

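View pics/t16.png

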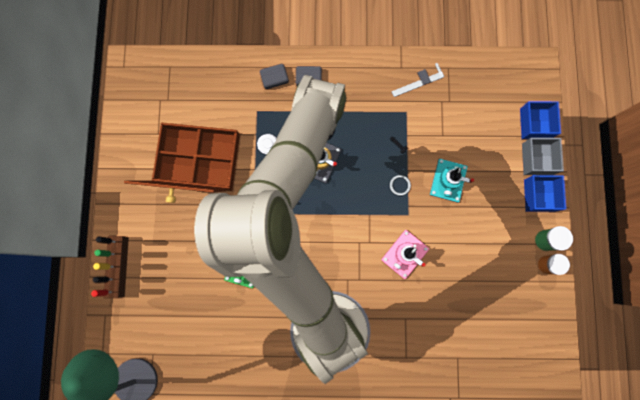

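```bash
python3 - <<'E'
from h import *
I=np.load("wi16.npy",allow_pickle=True).item()
W=lambda x,y,h:onz("wrist",(240+(x+.5)/3.7-.5,100+(y+.5)/3.7-.5),h,I)[:2]
an=lambda a,b:np.degrees(np.arctan2(*(b-a)[::-1]))
sc=[W(*s,.022) for s in [(97,173),(410,75),(471,298),(174,386)]]
print("jig",np.mean(sc,0),an(sc[0],sc[1]),an(sc[3],sc[2]))
ax=np.array([.5630,.0390])
print("index",W(386,236,.0625),an(ax,W(386,236,.0625)))
print("pointer",an(ax,W(372,264,.089)),an(W(354,270,.089),W(389,258,.089)))
print("barline",an(W(288,326,.126),W(354,309,.126)))
print("ptr proj of aligned:", [ (proj("wrist",[[ax[0]+.026*np.cos(np.radians(a)),ax[1]+.026*np.sin(np.radians(a)),.0885]],I)[0]-[240,100])*3.7 for a in(-23.1,)])
E
```

```text
jig [0.56339944 0.03842627] -23.31358327349987 -23.052484900705544
index [0.59189248 0.02561643] -24.854498792356274
pointer -26.557682149774426 -20.85057024690452
barline -25.31511302518995
ptr proj of aligned: [array([371.40923315, 256.40175851])]
```

```bash
python3 -m handwheel '[[[0,0,0,0],[0,0,0,0]]]'; python3 -c "
from cell import *
print(job_done())"
```

```text
t: 28.38
position: [0.5618, 0.0324, 0.2126]
eef_rot: [-0.0, 0.908, 0.419, 0.0]
force: [-0.7, -0.3, -0.2]
width: 0.235
the job is handed in; nothing more can be done
None
```

I did the three steps in order and handed the job in at 28 s; it gave no verdict.

- **Loosened:** I pushed the lug anticlockwise until the ring stood at about 0.70 rad. The knob was still at about 1.0 rad then.
- **Knob set:** I gripped the bar and turned the knob about 1 rad clockwise until the pointer was on the index. I then let go.
- **Locked:** I pushed the lug clockwise. The push began to rise near 0 rad, and I stopped at about 14.5 N with the ring at −0.17 rad. I then released the lug and raised the arm clear.

**Last checks:**
- The ring stayed at −0.17 rad after release.
- The pointer measured between −21° and −27°, against an index at −23° to −25°. That is well inside the tolerance, but scattered by a few degrees.
- Contact force was near zero with the arm clear of everything.
- In the final overhead picture the purge face, retaining ring and lever looked undisturbed. The arm hid the diaphragm, which I had last seen in place after setting the knob.

**What disagreed or is uncertain:**
- The pictures showed the fingertips about 30 mm above the reported TCP, contrary to the description. I set heights by the pictures instead.
- The force readings scattered by about 0.5 N, and the measured free drag was about 7.6 N rather than 8 N.
- I could not measure the washer load directly. By the stated relation a push of 14–14.5 N means about 14–15 N on the washer.

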